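Clip the white reference tile over the reading port

TASK

Load the white reference tile into the reading head: with one fingertip press the spring clip's long thumb plate down and hold it, so that the jaw rises, while the other fingertip pushes the tile along the deck and in beneath the jaw until it is fully home against the end stop, over the reading port. Then let the clip go so that it clamps the tile there. Only push the tile, never pick it up or tip it, and leave the vial, the tweezers and the beaker round the head where they are.

Things in the scene. Friction and masses are not known exactly. Their poses are not given: they have to be found in the camera images.
- reader: Fixed reading head: white bench instrument, 212 (x) x 112 mm (y), flat grey deck. Origin on the worktop under the reading port's centre; x points along the deck from the open loading end to the end stop (the way the tile is pushed), z up. Deck top z = 36 mm, x = -138 mm to the stop; then a housing, x = 29 to 72 mm, top z = 64 mm. A monitor stands behind it, a tall computer farther right.
- port (a point): Centre of the reading port, a flush glass disc 19 mm across in the deck surface; axes as the reader's. Home: the tile's centre is straight above it. Guides 5 mm high leave a channel 53 mm wide centred on it (y = -26.5 to 26.5 mm), from x = -28 mm to the rubber end stop, whose face is at x = 25 mm (9 mm high); in front the guides flare to 75 mm at x = -50 mm.
- tile_mid (a point): Centre of the white ceramic reference tile, a plain loose square plate 50 x 50 x 10 mm, about 70 g, sliding easily. It starts flat on the loading end of the deck, roughly square with the channel, its leading edge 15 to 30 mm short of the jaw. Home: leading edge against the end stop, centre 5 mm above the port. Axes along its edges, z up.
- tile: The same tile; origin at the centre of its underside.
- clip (a joint): Angle (rad) of the spring clip about its hinge, parallel to the reader's x at y = -50, z = 41 mm. 0 = shut and empty, jaw 3 mm above the deck: the tile cannot enter. 0.40 = thumb plate fully down at its stop, jaw over 15 mm above the deck. The jaw clears the tile above 0.25; let go on the tile the clip rests at about 0.22. A spring returns it: about 3 N start it, 6 to 12 N hold it fully down.
- thumb (a point): Middle of the top of the clip's steel thumb plate, on the reader's -y side, turned to the robot: 144 mm long along the reader's x (x = -132 to 12 mm), y = -52 to -84 mm. A fingertip may slide along it while pressing. Free it slopes up outwards, top at z = 46 mm in the middle; fully down it slopes down outwards, 39 mm there: 3 mm above the deck, lower than the tile's top.
- jaw (a point): Front end of the clip's jaw, a rubber bar 6 mm thick along the reader's x from -23 to 15 mm at y = -15 to -21 mm. It comes down over the tile's -y edge only; the middle and +y side of the channel stay free. Its arm rises at most 30 mm above the deck when open. Axes turn with the clip.
- vial: Bystander: small upright vial with blue cap, 15 mm across, 50 mm high, loose, beyond the loading end of the reader. Origin at the centre of its underside.
- tweezers: Bystander: steel tweezers, 128 mm long, lying loose close behind the reader's housing.
- beaker: Bystander: empty clear beaker, 80 mm across, 98 mm high, loose, beyond the reader's housing. Origin at the centre of its underside.
There are look-alikes about, which are no part of the job. What is meant by the tile is not orange or pink, and is the larger of those in its own colour.

How it is judged:
On the way, in this order (a step that is already met when the one before it is completed fails the run):
1. a finger presses the thumb plate and holds the clip open while the tile is still in front of the jaw (value of joint clip above 0.24 rad and contact force between the fingers and clip above 0.5 N and x of tile_mid in the frame of port below -0.046 m), for 0.05 s.
2. with the clip still held open by a finger, the tile is pushed in beneath the jaw (value of joint clip above 0.24 rad and contact force between the fingers and clip above 0.5 N and x of tile_mid in the frame of port above -0.04 m), for 0.05 s.
3. the tile is home against the end stop and the clip, let go, clamps it (x of tile_mid in the frame of port above -0.003 m and contact force between the fingers and clip below 0.1 N and contact force between clip and tile above 1 N), for 0.2 s.
At the end, for the whole second after the job is handed in: The tile lies flat over the reading port, its leading edge within 3 mm of the end stop (centre within 3 mm of the port along the channel, 4 mm across), at rest, and the released clip clamps it with more than 1 N (clip angle 0.17 to 0.27 rad) (x of tile_mid in the frame of port between -0.003 and 0.003 m and y of tile_mid in the frame of port between -0.004 and 0.004 m and z of tile_mid in the frame of port below 0.008 m and angle between tile_mid's own z axis and vertical below 0.05 rad and value of joint clip between 0.17 and 0.27 rad and contact force between clip and tile above 1 N and linear speed of tile below 0.01 m/s); the robot touches nothing.
It fails at once if the tile is lifted off the deck, tipped or dropped from it (z of tile_mid in the frame of port above 0.011 m or z of tile_mid in the frame of port below 0 m or angle between tile_mid's own z axis and vertical above 0.25 rad).
It fails at once if the vial, the tweezers or the beaker is shifted by more than 20 mm or knocked over (distance of any of vial, tweezers, beaker from where it was at the start of the episode above 0.02 m or angle between any of vial, beaker's own z axis and vertical above 0.4 rad).
It also fails if it takes over 51 s, if anything falls off the work surface, if the arm or the gripper's body presses on something with over 40 N, if the wrist force passes 120 N, or if a joint passes its speed limit or range.

ROBOT

A 7-joint arm with a two-finger parallel gripper is mounted at the origin on a cart in front of the work surface, level with it; the furniture and walls round the work are solid. World frame = base frame: x ahead of the robot, y to its left, z up, the work surface at z = 0. Lengths are in m, angles in rad, forces in N, time in s.
With the tool pointing down it reaches from about 0.4 to 0.85 m from the base axis. Payload 10.4 kg.
Tool frame: the origin (TCP) lies on the centre line of the jaws, within the pads' length; the fingertips stand ctrl.tcp_to_tips ahead of it and the grasp point (between the pads) lies 3 mm ahead of it (ctrl.tcp_to_tips is the distance from the TCP to the fingertips, in m); z points along the fingers, y is the direction in which the jaws open and shut (so a half turn about z gives the same grasp; the last joint's range is limited). The gripper opens to 85 mm and grips with 20 to 120 N. Pads are 22 mm wide; open, the fingers measure 114 mm over their backs; the gripper's body (76 mm by 85 mm) begins 54 mm behind the grasp point. The pads swing forward as they close: fully open they stand 13 mm farther back than shut.
Start: joints at [-1.361, 0.332, -0.065, 1.46, 0.022, 1.35, -0.088], TCP at [0.144, 0.608, 0.253] pointing down, gripper open.
Joint ranges: [-2.6, 2.6], [-0.5, 2.12], [-1.47, 1.34], [0.16, 2.42], [-1.27, 4.41], [0.06, 2.06], [-2.6, 2.6]. Speed limits (rad/s): [2.22, 2.22, 2.79, 2.79, 3.14, 3.14, 3.14].

INTERFACE

Orientations are given as a unit quaternion [x, y, z, w].
In Python, from plant import ctrl, grab_frame, get_calibration gives the robot as it stands.
- The arm moves only by the tool step_arm, never from a script. Its argument "series" is a list of rows, each a list of 2 entries, a list of its own where there are three numbers: the shift along the world's x, y, z in m, then the turn about the world's z in rad. A call has 1 to 10 rows; each row is the pose to reach, as a shift and turn from the pose commanded when the call began; what a row does not reach only later rows make up. A row lasts 1/8 s, in which the tool goes at most 62.5 mm and 10.7 degrees, less where a joint would pass 70% of its speed; a pose out of reach is approached as far as the arm can. A call with a gripper value outside its range is refused whole. "claw" is the closure in counts, from 0 (fully open) to 255 (shut), set as the call begins (left out, the last holds). The fingers move at their own pace and stop on an object; "force" is the grip in N (left out, the last holds). Time passes only in rows, so rows that repeat a pose let the fingers close. It gives the time, the measured TCP pose, the force and the opening at its end, in the units of the state.
- ctrl.read_state(): the state, without advancing time (a new reading comes with each control period).
- grab_frame(name): name is "side" or "top" or "wrist"; returns (picture, depth): 420x560x3 uint8, red, green, blue; 420x560 float32, m along the optical axis (not along the pixel's ray), 0 where there is no reading.
- get_calibration(name): a dict with "camera_matrix" (3x3 intrinsics, pixels), "position" and "attitude" of the camera in the world. Camera axes: x right, y down, z forward; pixel columns grow to the right and rows downward; lengths in m; the calibration is good to about 2 mm. A picture is of the moment at which its call begins: read the wrist's pose just before it. get_calibration takes no time and is no camera call; for the wrist camera it gives the pose at the moment of the call.
- ctrl.sign_off(): hands the job in, once; it reports no verdict.
The state is a dict: "t": time; "joints": joint angles; "qvel": joint speeds; "joint_efforts": joint torques, N m; "tool_pos": TCP position; "orientation": TCP orientation; "force": force on the tool from outside, world axes, zero at the start; "moment": the same for the moment, N m; "opening": opening from 0.0 (shut) to 1.0 (fully open).
Only numpy, scipy, OpenCV 4.12 (cv2) and the standard library are available. Lean on these libraries where they do the work, as an engineer would, in place of code of your own. Each camera call takes 0.05 s, during which the arm holds its last target.

## Working session

There is one attempt and no reset: what is moved stays moved. The work goes in short steps, Python scripts to look and compute and a tool call to move; the robot and the scene stay as the last step left them, time stands still between calls to the robot, and variables do not carry over. Pictures are saved under pics/ and viewed, and the job is handed in when it is done.

Besides the shell and the picture viewer there is one more tool, called after "Request:" as name([rows], argument=value, ...), one row to a line, values as JSON. step_arm: Moves the arm, as the interface text tells. Its arguments: {"type":"object","properties":{"series":{"type":"array","items":{"type":"array"}},"claw":{"type":"number"},"force":{"type":"number"}},"required":["series"]}

```bash
mkdir -p pics; python3 - <<'E'
from plant import ctrl, grab_frame, get_calibration
import cv2,numpy as np
s=ctrl.read_state();print({k:np.round(v,3) for k,v in s.items()},ctrl.tcp_to_tips)
for n in("side","top"):
    p,d=grab_frame(n);cv2.imwrite(f"pics/{n}0.png",p[:,:,::-1]);np.save(f"pics/{n}0.npy",d);c=get_calibration(n);print(n,c)
E
```

```text
{'t': np.float64(0.0), 'joints': array([-1.361,  0.333, -0.065,  1.461,  0.022,  1.35 , -0.089]), 'qvel': array([ 0.001, -0.   ,  0.   ,  0.   ,  0.001, -0.003, -0.   ]), 'joint_efforts': array([ 1.0000e-03, -6.2545e+01,  5.0000e-02, -3.9161e+01,  1.6000e-02,
        1.0000e-02, -0.0000e+00]), 'tool_pos': array([0.144, 0.608, 0.253]), 'orientation': array([ 0.116,  0.993, -0.001, -0.   ]), 'force': array([-0.281,  0.07 , -0.169]), 'moment': array([ 0.054,  0.031, -0.028]), 'opening': np.float64(0.999)} 0.022
side {'camera_matrix': array([[512.65716115,   0.        , 289.23539799],
       [  0.        , 512.65716115, 207.06508303],
       [  0.        ,   0.        ,   1.        ]]), 'position': array([0.24012357, 0.86423807, 0.64720509]), 'attitude': array([-0.17694521,  0.87726888, -0.438962  ,  0.08001291])}
top {'camera_matrix': array([[431.61148609,   0.        , 280.41347234],
       [  0.        , 431.61148609, 215.15363095],
       [  0.        ,   0.        ,   1.        ]]), 'position': array([0.39167445, 0.12770755, 0.91763023]), 'attitude': array([ 0.70817263, -0.70173929,  0.04679947, -0.06215552])}
```

View pics/side0.png

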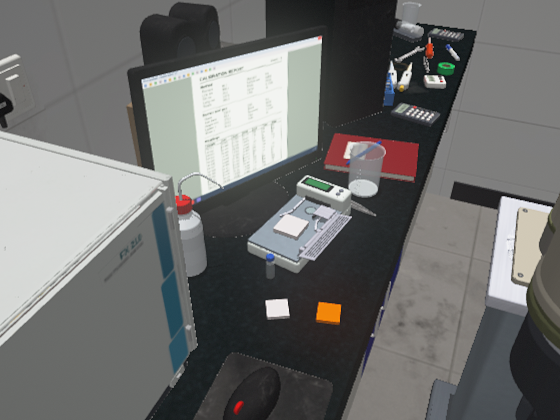

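View pics/top0.png

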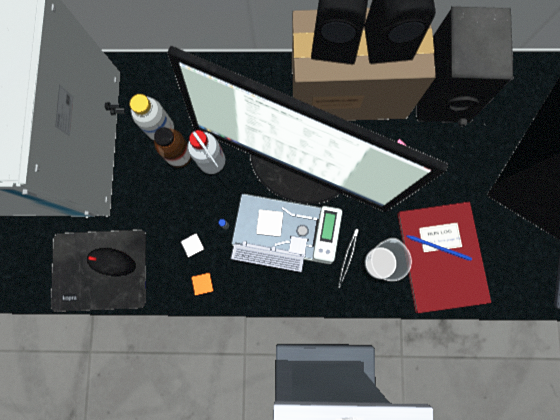

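The tile on the deck is at top (269,222) and side (291,226). There is a smaller white tile on the bench at top (192,245) and an orange one at (202,284). The deck tile fits the description: it is white, the larger of the two, and on the loading end. I'll confirm in an enlarged crop.

```bash
python3 - <<'E'
import cv2,numpy as np
p=cv2.imread("pics/top0.png");cv2.imwrite("pics/topc0.png",cv2.resize(p[180:300,175:365],None,fx=4.2,fy=4.2,interpolation=cv2.INTER_CUBIC))
E
```

```text
(no output)
```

View pics/topc0.png

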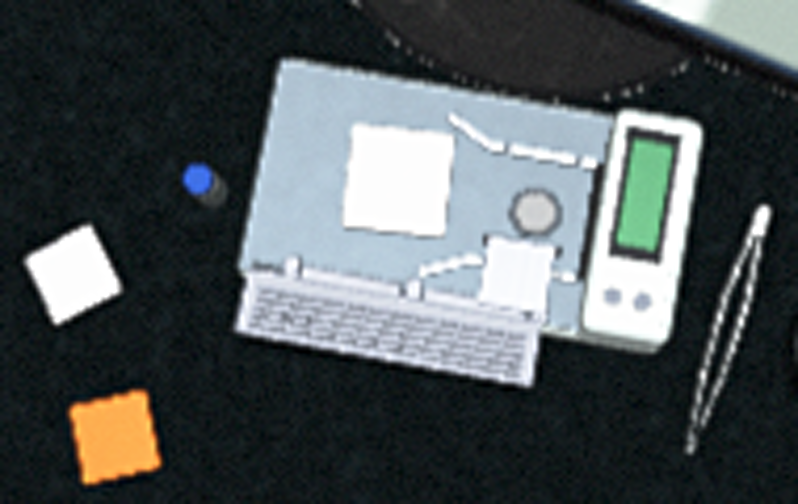

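```bash
cat > h.py <<'E'
import numpy as np,cv2
from scipy.spatial.transform import Rotation as R
from scipy.optimize import least_squares
from plant import ctrl, grab_frame, get_calibration
def proj(c,P):
    X=R.from_quat(c["attitude"]).inv().apply(np.atleast_2d(P)-c["position"]);K=c["camera_matrix"]
    return X[:,:2]/X[:,2:]*[K[0,0],K[1,1]]+[K[0,2],K[1,2]]
def unproj(c,uv,z):
    K=c["camera_matrix"];uv=np.atleast_2d(uv);r=np.c_[(uv-[K[0,2],K[1,2]])/[K[0,0],K[1,1]],np.ones(len(uv))]
    w=R.from_quat(c["attitude"]).apply(r);return c["position"]+w*((z-c["position"][2])/w[:,2])[:,None]
E
python3 - <<'E'
from h import *
c=get_calibration("top")
f=lambda a:np.array(a)/4.2+[175,180]-0.38
img=f([(285,60),(535,212),(617,110),(703,122),(597,167),(535,383),(258,262-0)])
P=np.array([(-138,56,36),(0,0,36),(29,56,64),(72,56,64),(25,26.5,45),(12,-84,47),(-132,-52,45)])/1e3
def T(x,P): return np.c_[R.from_euler('z',x[2]).apply(P)[:,:2]+x[:2],P[:,2]]
r=least_squares(lambda x:(proj(c,T(x,P))-img).ravel(),[0.4,0.1,-1.6],loss='soft_l1')
print(r.x,r.fun.reshape(-1,2).round(2) if 0 else (proj(c,T(r.x,P))-img).round(2))
t=unproj(c,f([(350,125),(453,133),(446,235),(345,227)]),0.046)
print(t)
Ri=R.from_euler('z',r.x[2]).inv();print(((Ri.apply(t-[r.x[0],r.x[1],0]))*1e3).round(1))
print((unproj(c,f([(198,178)]),0.05)))
d=np.load("pics/top0.npy")
for u,v in[(302,231),(269,222),(328,225),(265,255),(245,215)]:
    K=c["camera_matrix"];X=np.array([(u-K[0,2])/K[0,0],(v-K[1,2])/K[1,1],1])*d[v,u];print((u,v),R.from_quat(c["attitude"]).apply(X)+c["position"])
E
```

```text
[ 0.49701335  0.10193737 -1.74224232] [[-0.45 -1.3 ]
 [ 0.5   0.45]
 [ 0.48 -1.64]
 [ 1.24 -0.74]
 [ 0.2   0.12]
 [-0.72  1.24]
 [-1.95  1.52]]
[[0.53875866 0.19362677 0.046     ]
 [0.535167   0.14328984 0.046     ]
 [0.48520049 0.14617227 0.046     ]
 [0.48867531 0.195111   0.046     ]]
[[-97.5  25.5  46. ]
 [-47.3  30.5  46. ]
 [-41.6 -19.2  46. ]
 [-90.4 -24.1  46. ]]
[[0.51150385 0.26660443 0.05      ]]
(302, 231) [0.49578277 0.10302821 0.03848339]
(269, 222) [0.51297475 0.17062523 0.0448495 ]
(328, 225) [0.50506861 0.05216967 0.06502975]
(265, 255) [0.44572189 0.17778836 0.04352377]
(245, 215) [0.52852264 0.22107638 0.03554566]
```

```bash
python3 - <<'E'
from h import *
for n in("top","side"):
    c=get_calibration(n);d=np.load(f"pics/{n}0.npy");K=c["camera_matrix"]
    v,u=np.mgrid[0:420:4,0:560:4];z=d[v,u];m=z>0
    X=np.c_[((u-K[0,2])/K[0,0]*z)[m],((v-K[1,2])/K[1,1]*z)[m],z[m]]
    W=R.from_quat(c["attitude"]).apply(X)+c["position"]
    for y0 in np.arange(-0.2,0.75,0.1):
        s=W[(W[:,1]>y0)&(W[:,1]<y0+.1)&(W[:,2]>.12)&(W[:,0]>0.1)&(W[:,0]<.9)]
        if len(s): print(n,round(y0,2),"minx of z>.12:",s[:,0].min().round(3),"zmax",s[:,2].max().round(2))
E
```

```text
top -0.2 minx of z>.12: 0.74 zmax 0.2
top -0.1 minx of z>.12: 0.537 zmax 0.35
top 0.0 minx of z>.12: 0.57 zmax 0.35
top 0.1 minx of z>.12: 0.61 zmax 0.35
top 0.2 minx of z>.12: 0.6 zmax 0.36
top 0.3 minx of z>.12: 0.637 zmax 0.36
top 0.4 minx of z>.12: 0.52 zmax 0.35
top 0.5 minx of z>.12: 0.515 zmax 0.35
top 0.6 minx of z>.12: 0.518 zmax 0.2
side -0.1 minx of z>.12: 0.539 zmax 0.35
side 0.0 minx of z>.12: 0.57 zmax 0.35
side 0.1 minx of z>.12: 0.612 zmax 0.35
side 0.2 minx of z>.12: 0.608 zmax 0.36
side 0.3 minx of z>.12: 0.64 zmax 0.36
side 0.4 minx of z>.12: 0.52 zmax 0.35
side 0.5 minx of z>.12: 0.182 zmax 0.44
side 0.6 minx of z>.12: 0.153 zmax 0.47
side 0.7 minx of z>.12: 0.518 zmax 0.35
```

Request:
step_arm([
  [[0.03,-0.05,0],-0.15],
  [[0.06,-0.1,0],-0.3],
  [[0.09,-0.15,0],-0.45],
  [[0.12,-0.2,0],-0.6],
], claw=0)

```text
t: 0.6
tool_pos: [0.2649, 0.4063, 0.2531]
orientation: [0.407, 0.914, -0.0, -0.0]
force: [0.8, 0.7, 0.1]
opening: 1.0
```

Request:
step_arm([
  [[0.04,-0.05,0],-0.17],
  [[0.08,-0.1,0],-0.34],
  [[0.12,-0.15,0],-0.51],
  [[0.16,-0.195,0],-0.68],
  [[0.19,-0.195,-0.02],-0.85],
  [[0.2,-0.195,-0.03],-0.91],
  [[0.2,-0.195,-0.03],-0.91],
  [[0.2,-0.195,-0.03],-0.91],
])

```text
t: 1.6
tool_pos: [0.4637, 0.2134, 0.2236]
orientation: [0.765, 0.645, 0.0, -0.0]
force: [-0.0, 0.9, 0.4]
opening: 1.001
```

```bash
python3 - <<'E'
from h import *
import json
s=ctrl.read_state();print(np.round(s["joints"],3),np.round(s["tool_pos"],4),R.from_quat(s["orientation"]).as_matrix().round(3))
c=get_calibration("wrist");p,d=grab_frame("wrist");print(c["position"],R.from_quat(c["attitude"]).as_matrix().round(3))
cv2.imwrite("pics/w1.png",p[:,:,::-1]);np.savez("pics/w1.npz",d=d,K=c["camera_matrix"],p=c["position"],a=c["attitude"])
E
```

```text
[-0.89   0.092  0.394  1.82  -0.038  1.236 -0.655] [0.4637 0.2134 0.2236] [[ 0.169  0.986 -0.   ]
 [ 0.986 -0.169  0.   ]
 [ 0.    -0.    -1.   ]]
[0.47555732 0.28057236 0.34433639] [[ 0.985 -0.164 -0.045]
 [-0.17  -0.949 -0.265]
 [ 0.001  0.269 -0.963]]
```

View pics/w1.png

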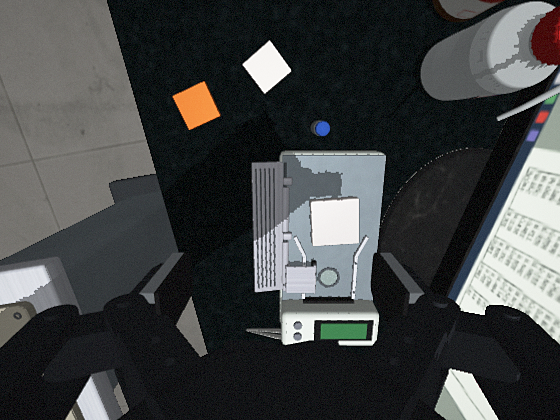

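```bash
python3 - <<'E'
import cv2
p=cv2.imread("pics/w1.png");cv2.imwrite("pics/w1c.png",cv2.resize(p[145:350,240:400],None,fx=2.9,fy=2.9,interpolation=cv2.INTER_CUBIC))
E
```

```text
(no output)
```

View pics/w1c.png

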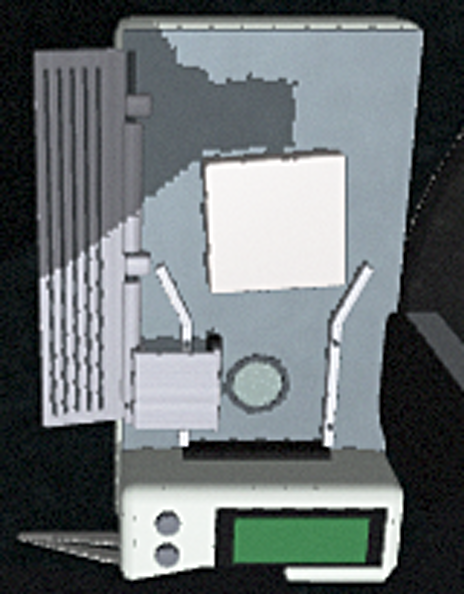

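```bash
cat >> h.py <<'E'
def T(x,P): return np.c_[R.from_euler('z',x[2]).apply(P)[:,:2]+x[:2],P[:,2]]
E
python3 - <<'E'
from h import *
z=np.load("pics/w1.npz");c=dict(camera_matrix=z["K"],position=z["p"],attitude=z["a"])
f=lambda a:np.array(a)/2.9+[240,145]-0.33
img=f([(258,383),(184,441),(330,441),(422,28),(35,50),(43,427),(331,330),(190,340)])
P=np.array([(0,0,36),(25,-26.5,36),(25,26.5,36),(-138,56,36),(-132,-84,49),(12,-84,49),(-28,26.5,41),(-28,-26.5,41)])/1e3
g=lambda x:(proj(c,T(x,P))-img)
r=least_squares(lambda x:g(x).ravel(),[0.497,0.1,-1.74],loss='soft_l1')
print(r.x);print(g(r.x).round(2))
t=unproj(c,f([(204,162),(344,151),(346,283),(212,293)]),0.046)
Ri=R.from_euler('z',r.x[2]).inv();q=Ri.apply(t-[r.x[0],r.x[1],0])*1e3;print(q.round(1),q.mean(0).round(1))
print(Ri.apply(unproj(c,[(321,128)],0.05)-[r.x[0],r.x[1],0])*1e3)
s=ctrl.read_state();Y=R.from_quat(s["orientation"]).as_matrix()[:,1];print("tool y yaw",np.arctan2(Y[1],Y[0]),"reader y yaw",r.x[2]+np.pi/2)
E
```

```text
[ 0.49938614  0.10277475 -1.74229735]
[[-0.4   0.39]
 [ 1.42 -0.3 ]
 [-3.37 -0.27]
 [ 3.89  0.93]
 [-1.35  0.82]
 [-0.64  0.74]
 [ 0.3  -1.93]
 [ 0.73 -5.41]]
[[-92.9 -24.2  46. ]
 [-97.   25.1  46. ]
 [-47.   29.3  46. ]
 [-43.  -19.9  46. ]] [-70.    2.6  46. ]
[[-165.09087675  -16.05556085   50.        ]]
tool y yaw -0.16993094179929427 reader y yaw -0.17150102028577296
```

Request:
step_arm([
  [[0.01,0.003,-0.04],0],
  [[0.021,0.006,-0.08],0],
  [[0.021,0.006,-0.124],0],
  [[0.021,0.006,-0.124],0],
  [[0.021,0.006,-0.124],0],
], claw=85, force=60)

```text
t: 2.28
tool_pos: [0.4859, 0.2198, 0.1013]
orientation: [0.765, 0.644, 0.001, 0.0]
force: [0.1, 0.1, 0.7]
opening: 0.664
```

```bash
python3 - <<'E'
from h import *
s=ctrl.read_state();print(np.round(s["tool_pos"],4),s["opening"],s["force"],ctrl.tcp_to_tips)
for n in("wrist","side"):
    c=get_calibration(n);p,d=grab_frame(n)
    cv2.imwrite(f"pics/{n}2.png",p[:,:,::-1]);np.savez(f"pics/{n}2.npz",d=d,K=c["camera_matrix"],p=c["position"],a=c["attitude"])
    if n=="side":cv2.imwrite("pics/side2c.png",cv2.resize(p[120:300,210:400,::-1],None,fx=3.2,fy=3.2,interpolation=cv2.INTER_CUBIC))
E
```

```text
[0.4859 0.2198 0.1013] 0.6643719914138128 [0.06759839 0.13481732 0.65084936] 0.022
```

View pics/wrist2.png

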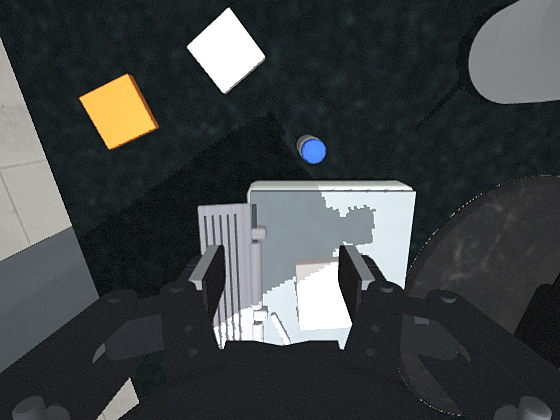

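View pics/side2c.png

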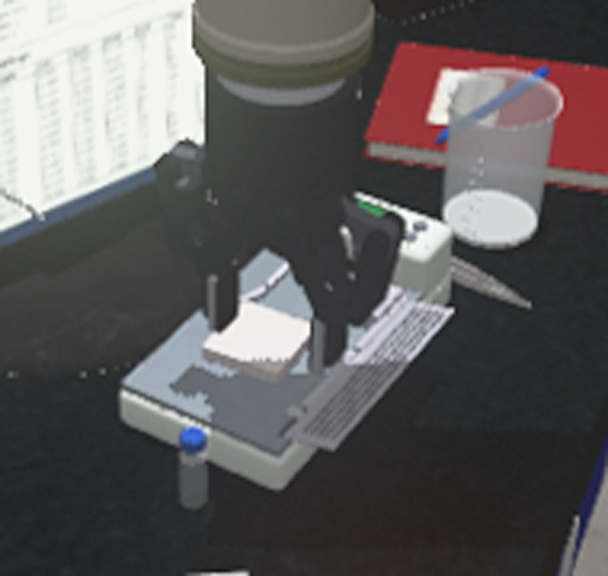

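```bash
python3 - <<'E'
from h import *
z=np.load("pics/wrist2.npz");K=z["K"];d=z["d"]
v,u=np.mgrid[0:420,0:560];X=np.stack([(u-K[0,2])/K[0,0]*d,(v-K[1,2])/K[1,1]*d,d],-1).reshape(-1,3)
W=R.from_quat(z["a"]).apply(X)+z["p"]
s=ctrl.read_state();L=R.from_quat(s["orientation"]).inv().apply(W-s["tool_pos"])
L=L[(d.ravel()>0)&(L[:,2]<0.03)&(L[:,2]>-0.03)&(abs(L[:,1])<.07)&(abs(L[:,0])<.05)]
for sg in(1,-1):
    F=L[L[:,1]*sg>0];print(len(F))
    for a in np.arange(-.03,.03,.005):
        G=F[(F[:,2]>a)&(F[:,2]<=a+.005)]
        if len(G)>5: print(round(a,3),"x",np.percentile(G[:,0],[1,99]).round(4),"y",np.percentile(G[:,1],[1,99]).round(4))
    print("zmax",F[:,2].max())
E
```

```text
2567
-0.03 x [0.0062 0.0137] y [0.0297 0.0575]
-0.025 x [-0.0004  0.0124] y [0.0284 0.0479]
-0.02 x [-0.0089  0.0113] y [0.0283 0.0349]
-0.015 x [-0.0111  0.0115] y [0.0283 0.0417]
-0.01 x [-0.0107  0.0113] y [0.0283 0.0418]
-0.005 x [-0.0103  0.0112] y [0.0282 0.0419]
0.0 x [-0.0102  0.0112] y [0.0283 0.042 ]
0.005 x [-0.011   0.0112] y [0.0283 0.0411]
0.01 x [-0.0106  0.011 ] y [0.0283 0.04  ]
0.015 x [-0.0101  0.0099] y [0.0283 0.0288]
zmax 0.017568289723237672
2589
-0.03 x [0.0063 0.0138] y [-0.0578 -0.0295]
-0.025 x [0.001  0.0124] y [-0.0482 -0.0283]
-0.02 x [-0.0088  0.0113] y [-0.0347 -0.0281]
-0.015 x [-0.0109  0.0114] y [-0.0415 -0.0281]
-0.01 x [-0.011   0.0113] y [-0.0417 -0.0281]
-0.005 x [-0.0106  0.0112] y [-0.0415 -0.0281]
0.0 x [-0.0104  0.0113] y [-0.0417 -0.0281]
0.005 x [-0.0102  0.0112] y [-0.0413 -0.0281]
0.01 x [-0.0109  0.011 ] y [-0.0395 -0.0281]
0.015 x [-0.0106  0.0101] y [-0.0321 -0.0282]
zmax 0.017770942116707118
```

Request:
step_arm([
  [[-0.001,0,-0.02],0],
  [[-0.001,0,-0.034],0],
  [[-0.001,0,-0.038],0],
  [[-0.001,0,-0.041],0],
  [[-0.001,0,-0.041],0],
])

```text
t: 3.0
tool_pos: [0.4839, 0.2196, 0.059]
orientation: [0.765, 0.644, -0.0, -0.0]
force: [-4.8, 0.5, 7.3]
opening: 0.666
```

Request:
step_arm([
  [[0,0,-0.001],0],
  [[0,0,-0.002],0],
  [[0,0,-0.002],0],
])

```text
t: 3.38
tool_pos: [0.4839, 0.2196, 0.0573]
orientation: [0.765, 0.644, -0.0, -0.001]
force: [-5.6, -0.6, 8.3]
opening: 0.665
```

```bash
python3 - <<'E'
from h import *
s=ctrl.read_state();print(np.round(s["tool_pos"],4),s["opening"],s["force"])
for n in("wrist","side"):
    c=get_calibration(n);p,d=grab_frame(n)
    cv2.imwrite(f"pics/{n}3.png",p[:,:,::-1]);np.savez(f"pics/{n}3.npz",d=d,K=c["camera_matrix"],p=c["position"],a=c["attitude"])
    if n=="side":cv2.imwrite("pics/side3c.png",cv2.resize(p[150:300,220:380,::-1],None,fx=3.8,fy=3.8,interpolation=cv2.INTER_CUBIC))
E
```

```text
[0.4839 0.2196 0.0573] 0.6650198655917261 [-5.58606107 -0.55961927  8.29574462]
```

View pics/wrist3.png

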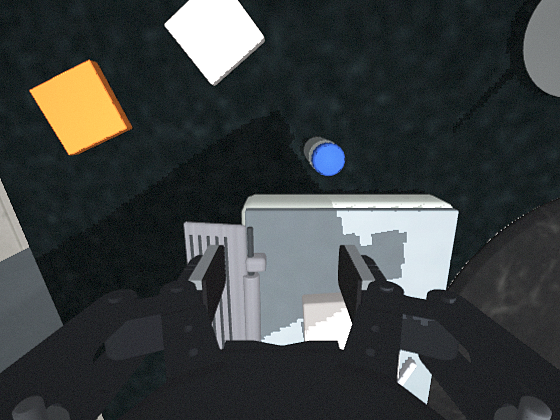

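View pics/side3c.png

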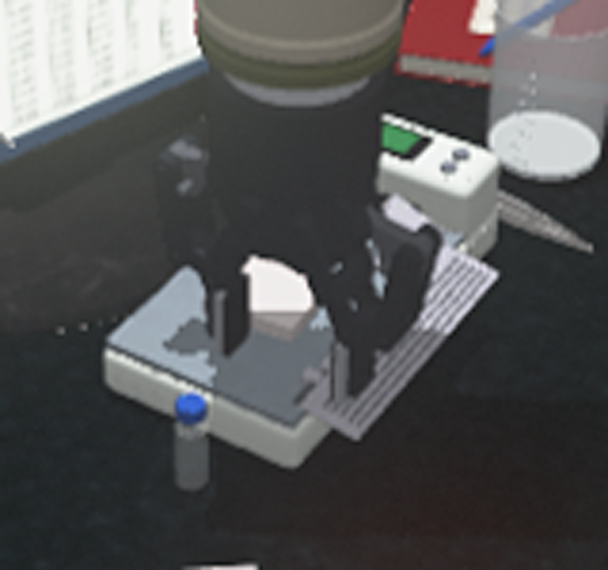

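```bash
cat > plate.py <<'E'
from h import *
import sys
z=np.load(sys.argv[1]);K=z["K"];d=z["d"]
v,u=np.mgrid[0:420,0:560];X=np.stack([(u-K[0,2])/K[0,0]*d,(v-K[1,2])/K[1,1]*d,d],-1).reshape(-1,3)
W=R.from_quat(z["a"]).apply(X)+z["p"]
Q=R.from_euler('z',-1.7423).inv().apply(W-[.498,.1025,0]);m=(d.ravel()>0)
for x0,x1 in((-.131,-.126),(-.05,-.02),(-.02,.01)):
  for y in(-.082,-.077,-.072,-.067,-.062,-.057,-.04,0,.04):
    q=Q[m&(Q[:,0]>x0)&(Q[:,0]<x1)&(abs(Q[:,1]-y)<.002)]
    if len(q): print(x0,y,len(q),"z mm p50,p90",(1e3*np.percentile(q[:,2],[50,90])).round(1))
E
for f in w1 wrist3;do echo $f; python3 plate.py pics/$f.npz;done
```

```text
w1
-0.131 -0.082 26 z mm p50,p90 [ 0.3 49.7]
-0.131 -0.077 36 z mm p50,p90 [47.5 49.2]
-0.131 -0.072 30 z mm p50,p90 [47.  47.9]
-0.131 -0.067 33 z mm p50,p90 [45.8 47.1]
-0.131 -0.062 29 z mm p50,p90 [45.  46.2]
-0.131 -0.057 29 z mm p50,p90 [43.9 45.2]
-0.131 -0.04 20 z mm p50,p90 [36.3 36.9]
-0.131 0 19 z mm p50,p90 [35.7 36.7]
-0.131 0.04 19 z mm p50,p90 [36.3 37. ]
-0.05 -0.082 50 z mm p50,p90 [48.9 49.7]
-0.05 -0.077 98 z mm p50,p90 [48.5 49.7]
-0.05 -0.072 90 z mm p50,p90 [47.7 48.8]
-0.05 -0.067 105 z mm p50,p90 [46.5 47.6]
-0.05 -0.062 103 z mm p50,p90 [45.5 46.5]
-0.05 -0.057 76 z mm p50,p90 [44.3 45.2]
-0.05 -0.04 100 z mm p50,p90 [36.4 37.6]
-0.05 0 79 z mm p50,p90 [36.3 46.5]
-0.05 0.04 74 z mm p50,p90 [36.3 40.8]
-0.02 -0.082 41 z mm p50,p90 [48.8 49.7]
-0.02 -0.077 92 z mm p50,p90 [48.5 49.5]
-0.02 -0.072 96 z mm p50,p90 [47.5 48.6]
-0.02 -0.067 80 z mm p50,p90 [46.5 47.5]
-0.02 -0.062 96 z mm p50,p90 [45.4 46.4]
-0.02 -0.057 74 z mm p50,p90 [44.4 45.3]
-0.02 -0.04 112 z mm p50,p90 [49.7 50.7]
-0.02 0 82 z mm p50,p90 [36.5 37.5]
-0.02 0.04 86 z mm p50,p90 [36.3 37.3]
wrist3
-0.131 -0.082 91 z mm p50,p90 [ 1.3 37.9]
-0.131 -0.077 122 z mm p50,p90 [37.5 38.9]
-0.131 -0.072 168 z mm p50,p90 [38.7 85.2]
-0.131 -0.067 195 z mm p50,p90 [ 40.2 107.5]
-0.131 -0.062 636 z mm p50,p90 [110.1 117.2]
-0.131 -0.057 1250 z mm p50,p90 [117.  125.7]
-0.131 -0.04 83 z mm p50,p90 [36.1 37.1]
-0.131 0 159 z mm p50,p90 [ 37.5 107.7]
-0.131 0.04 77 z mm p50,p90 [36.1 36.8]
-0.05 0.04 106 z mm p50,p90 [36.5 41.3]
```

Request:
step_arm([
  [[-0.0009,-0.005,-0.0005],0],
  [[-0.0017,-0.01,-0.0005],0],
  [[-0.0026,-0.015,-0.0005],0],
  [[-0.0034,-0.02,-0.0005],0],
  [[-0.0043,-0.025,-0.0005],0],
  [[-0.0051,-0.03,-0.0005],0],
  [[-0.006,-0.035,-0.0005],0],
  [[-0.0068,-0.04,-0.0005],0],
  [[-0.0077,-0.045,-0.0005],0],
  [[-0.0077,-0.045,-0.0005],0],
])

```text
t: 4.72
tool_pos: [0.4781, 0.1763, 0.0581]
orientation: [0.765, 0.644, 0.003, -0.0]
force: [-0.3, 6.8, 10.9]
opening: 0.669
```

```bash
python3 - <<'E'
from h import *
s=ctrl.read_state();print(np.round(s["tool_pos"],4),s["opening"],s["force"])
for n in("wrist","side"):
    c=get_calibration(n);p,d=grab_frame(n)
    cv2.imwrite(f"pics/{n}4.png",p[:,:,::-1]);np.savez(f"pics/{n}4.npz",d=d,K=c["camera_matrix"],p=c["position"],a=c["attitude"])
    if n=="side":cv2.imwrite("pics/side4c.png",cv2.resize(p[150:300,220:380,::-1],None,fx=3.8,fy=3.8,interpolation=cv2.INTER_CUBIC))
E
```

```text
[0.4781 0.1763 0.0581] 0.669261112490249 [-0.2663219   6.80079956 10.88514162]
```

View pics/wrist4.png

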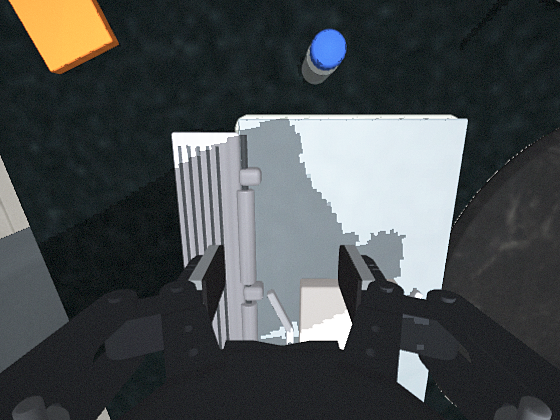

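View pics/side4c.png

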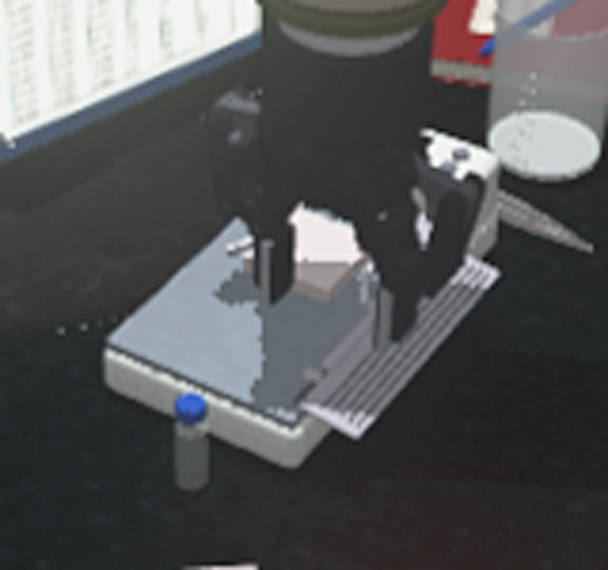

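```bash
python3 - <<'E'
from h import *
p=cv2.imread("pics/wrist4.png");cv2.imwrite("pics/w4c.png",cv2.resize(p[240:420,220:460],None,fx=3.3,fy=3.3,interpolation=cv2.INTER_CUBIC))
E
python3 plate.py pics/wrist4.npz
```

```text
-0.131 -0.082 49 z mm p50,p90 [37.8 38.4]
-0.131 -0.077 92 z mm p50,p90 [38.5 39.2]
-0.131 -0.072 93 z mm p50,p90 [39.3 40.2]
-0.131 -0.067 97 z mm p50,p90 [40.2 40.8]
-0.131 -0.062 97 z mm p50,p90 [40.7 41.5]
-0.131 -0.057 102 z mm p50,p90 [41.4 42.2]
-0.131 -0.04 92 z mm p50,p90 [36.1 37. ]
-0.131 0 92 z mm p50,p90 [36.1 36.9]
-0.131 0.04 95 z mm p50,p90 [36.2 37. ]
-0.05 -0.067 178 z mm p50,p90 [40.3 41.1]
-0.05 -0.062 324 z mm p50,p90 [40.9 41.8]
-0.05 -0.057 313 z mm p50,p90 [41.4 42.2]
-0.05 -0.04 326 z mm p50,p90 [36.1 36.9]
-0.05 0 319 z mm p50,p90 [46.2 46.9]
-0.05 0.04 11 z mm p50,p90 [40.5 41.2]
-0.02 -0.067 6 z mm p50,p90 [40.5 41.3]
-0.02 -0.062 6 z mm p50,p90 [40.4 40.8]
-0.02 -0.04 28 z mm p50,p90 [35.9 36.6]
-0.02 0.04 213 z mm p50,p90 [36.2 36.9]
```

View pics/w4c.png

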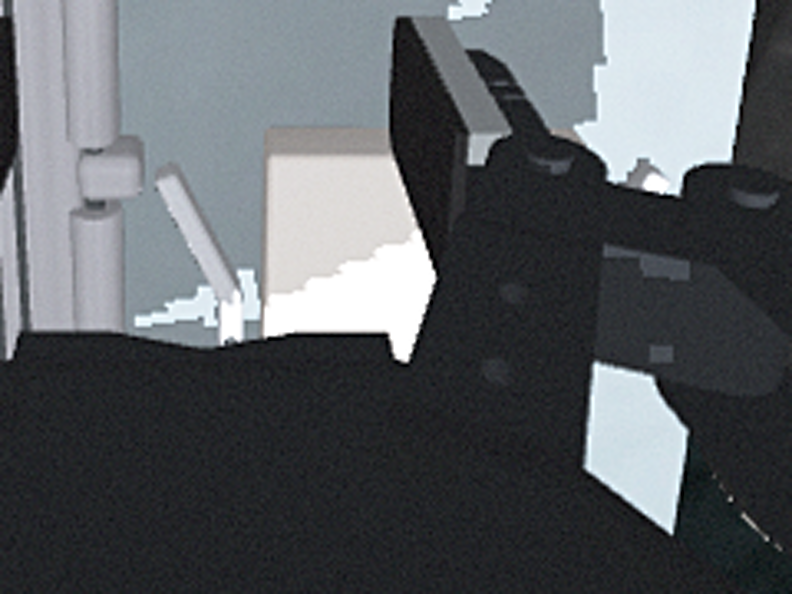

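```bash
python3 - <<'E'
from h import *
z=np.load("pics/wrist4.npz");c=dict(camera_matrix=z["K"],position=z["p"],attitude=z["a"])
f=lambda a:np.array(a)/3.3+[220,240]-.35
Ri=R.from_euler('z',-1.7423).inv()
q=lambda uv,h:(Ri.apply(unproj(c,f(uv),h)-[.498,.1025,0])*1e3).round(1)
print("tile",q([(266,156),(390,156),(263,330)],.046));print("guide inner",q([(243,297),(243,335)],.041))
s=ctrl.read_state();print((Ri.apply(s["tool_pos"]-[.498,.1025,0])*1e3).round(1))
E
```

```text
tile [[-58.5 -22.5  46. ]
 [-58.4  -3.8  46. ]
 [-27.6 -22.4  46. ]]
guide inner [[-29.8 -25.4  41. ]
 [-22.5 -25.4  41. ]]
[-69.4 -32.2  58. ]
```

Request:
step_arm([
  [[-0.0009,-0.005,0],0],
  [[-0.0017,-0.01,0],0],
  [[-0.0026,-0.015,0],0],
  [[-0.0034,-0.02,0],0],
  [[-0.0043,-0.025,0],0],
  [[-0.0048,-0.028,0],0],
  [[-0.0051,-0.03,0],0],
  [[-0.0051,-0.03,0],0],
])

```text
t: 5.82
tool_pos: [0.4731, 0.1465, 0.058]
orientation: [0.765, 0.644, 0.003, -0.0]
force: [-0.3, 5.9, 11.4]
opening: 0.67
```

Request:
step_arm([
  [[-0.0003,-0.0015,0],0],
  [[-0.0003,-0.0015,0],0],
])

```text
t: 6.08
tool_pos: [0.4728, 0.1452, 0.058]
orientation: [0.765, 0.644, 0.003, -0.0]
force: [-1.0, 7.3, 10.1]
opening: 0.664
```

Request:
step_arm([
  [[-0.0003,-0.0015,0],0],
  [[-0.0003,-0.0015,0],0],
])

```text
t: 6.32
tool_pos: [0.4726, 0.1441, 0.0581]
orientation: [0.765, 0.644, 0.003, -0.0]
force: [-0.5, 8.6, 9.6]
opening: 0.666
```

Request:
step_arm([
  [[-0.0002,-0.001,0],0],
  [[-0.0002,-0.001,0],0],
])

```text
t: 6.58
tool_pos: [0.4726, 0.144, 0.0583]
orientation: [0.764, 0.645, 0.004, -0.001]
force: [-0.2, 12.2, 9.2]
opening: 0.664
```

Request:
step_arm([
  [[-0.0002,-0.001,0],0],
  [[-0.0002,-0.001,0],0],
])

```text
t: 6.82
tool_pos: [0.4726, 0.1438, 0.0584]
orientation: [0.764, 0.645, 0.004, -0.001]
force: [0.1, 14.0, 9.3]
opening: 0.672
```

```bash
python3 - <<'E'
from h import *
s=ctrl.read_state();print(np.round(s["tool_pos"],4),s["opening"],s["force"])
for n in("wrist","top"):
    c=get_calibration(n);p,d=grab_frame(n)
    cv2.imwrite(f"pics/{n}5.png",p[:,:,::-1]);np.savez(f"pics/{n}5.npz",d=d,K=c["camera_matrix"],p=c["position"],a=c["attitude"])
    if n=="top":cv2.imwrite("pics/top5c.png",cv2.resize(p[180:300,175:365,::-1],None,fx=4.2,fy=4.2,interpolation=cv2.INTER_CUBIC))
    else:cv2.imwrite("pics/wrist5c.png",cv2.resize(p[200:420,160:420,::-1],None,fx=2.7,fy=2.7,interpolation=cv2.INTER_CUBIC))
E
```

```text
[0.4726 0.1438 0.0584] 0.6716704314218592 [ 0.09258221 13.95239393  9.27941898]
```

View pics/wrist5c.png

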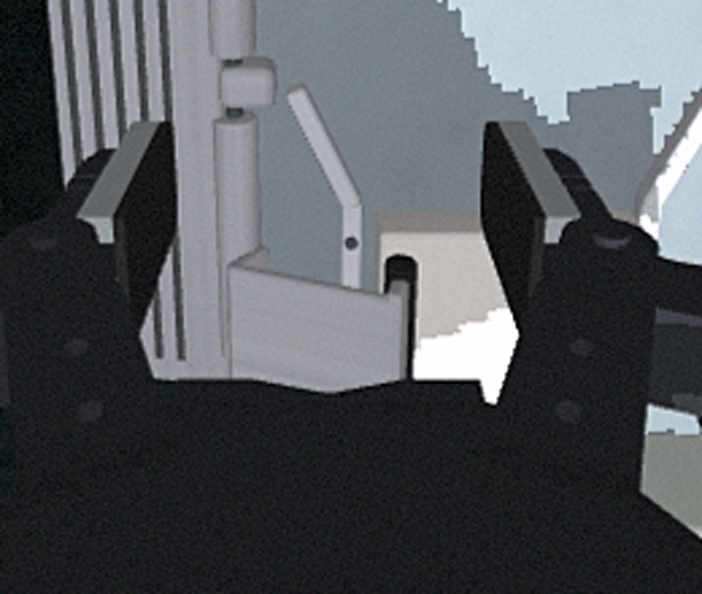

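View pics/top5c.png

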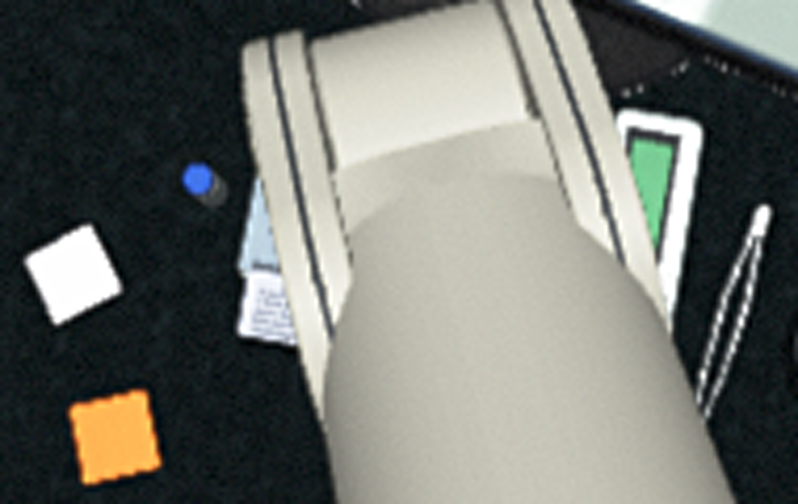

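Request:
step_arm([
  [[0.0003,0.002,0],0],
  [[0.0009,0.005,0],0],
  [[0.0017,0.01,0],0],
  [[0.0017,0.01,0],0],
])

```text
t: 7.42
tool_pos: [0.4729, 0.1483, 0.0573]
orientation: [0.765, 0.644, 0.0, 0.001]
force: [-2.5, -6.2, 13.5]
opening: 0.665
```

```bash
python3 - <<'E'
from h import *
s=ctrl.read_state();print(np.round(s["tool_pos"],4),s["opening"],s["force"])
n="wrist";c=get_calibration(n);p,d=grab_frame(n)
np.savez(f"pics/{n}6.npz",d=d,K=c["camera_matrix"],p=c["position"],a=c["attitude"])
cv2.imwrite("pics/wrist6c.png",cv2.resize(p[200:420,160:420,::-1],None,fx=3,fy=2.7,interpolation=cv2.INTER_CUBIC))
E
```

```text
[0.4729 0.1483 0.0573] 0.6647305493597399 [-2.53349284 -6.23273879 13.4733618 ]
```

View pics/wrist6c.png

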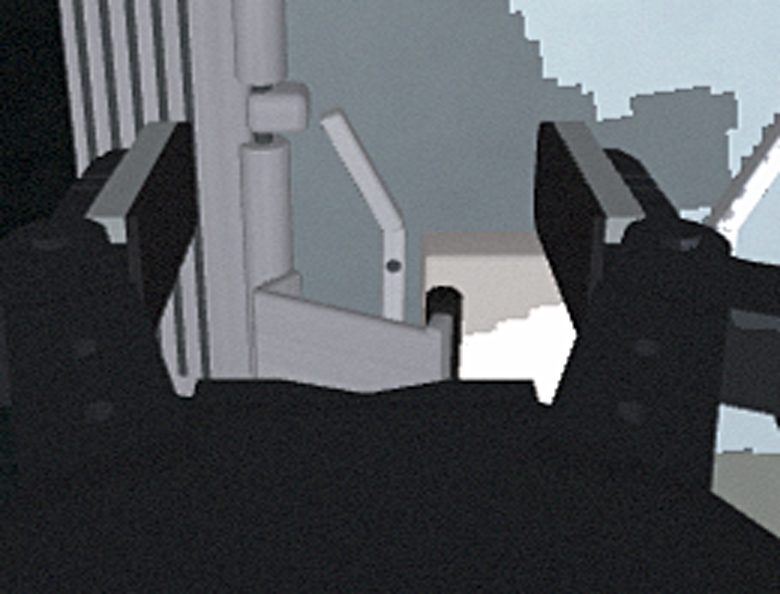

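Request:
step_arm([
  [[0.0008,0.005,0],0],
  [[0.0008,0.005,0],0],
  [[0.0008,0.005,0.004],0],
  [[0.0008,0.005,0.008],0],
  [[0.0008,0.005,0.015],0],
  [[0.001,0.006,0.03],0],
  [[0.001,0.006,0.06],0],
  [[0.001,0.03,0.1],0],
  [[0.001,0.05,0.14],0],
  [[0.001,0.05,0.14],0],
])

```text
t: 8.72
tool_pos: [0.4743, 0.2016, 0.1997]
orientation: [0.764, 0.645, 0.003, 0.0]
force: [0.3, 0.7, -0.5]
opening: 0.671
```

```bash
python3 - <<'E'
from h import *
s=ctrl.read_state();print(np.round(s["tool_pos"],4),s["opening"],s["force"])
n="wrist";c=get_calibration(n);p,d=grab_frame(n)
np.savez(f"pics/{n}7.npz",d=d,K=c["camera_matrix"],p=c["position"],a=c["attitude"])
cv2.imwrite("pics/wrist7.png",p[:,:,::-1])
n="side";p,d=grab_frame(n)
cv2.imwrite("pics/side7c.png",cv2.resize(p[150:300,220:380,::-1],None,fx=3.8,fy=3.8,interpolation=cv2.INTER_CUBIC))
E
```

```text
[0.4743 0.2016 0.1997] 0.6705716794730847 [ 0.32137453  0.66533103 -0.4952722 ]
```

View pics/wrist7.png

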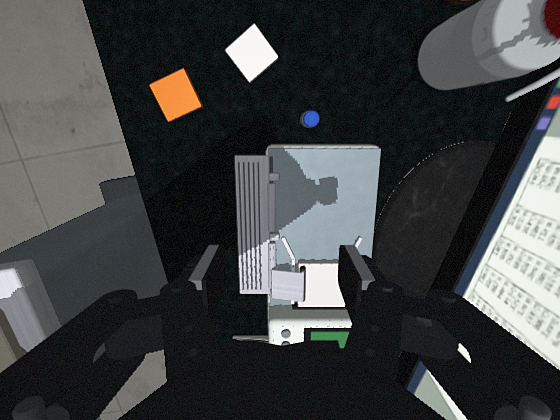

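View pics/side7c.png

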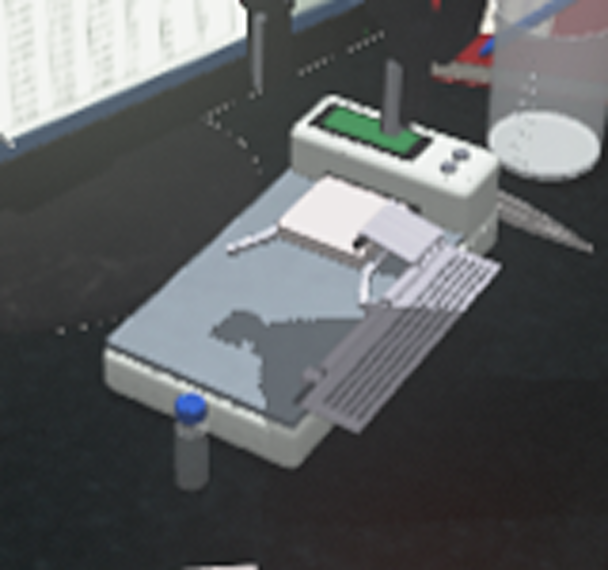

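Request:
step_arm([
  [[0,0.04,0.02],0],
  [[0,0.07,0.03],0],
  [[0,0.07,0.03],0],
  [[0,0.07,0.03],0],
], claw=0)

```text
t: 9.32
tool_pos: [0.473, 0.2676, 0.2248]
orientation: [0.766, 0.643, -0.001, 0.0]
force: [-0.1, -0.3, 0.8]
opening: 0.998
```

```bash
python3 - <<'E'
from h import *
n="wrist";c=get_calibration(n);p,d=grab_frame(n)
np.savez(f"pics/{n}8.npz",d=d,K=c["camera_matrix"],p=c["position"],a=c["attitude"])
cv2.imwrite("pics/wrist8.png",p[:,:,::-1])
cv2.imwrite("pics/wrist8c.png",cv2.resize(p[190:330,225:385,::-1],None,fx=4.2,fy=4.2,interpolation=cv2.INTER_CUBIC))
E
python3 plate.py pics/wrist8.npz
```

```text
-0.131 -0.082 22 z mm p50,p90 [ 1.2 41.8]
-0.131 -0.077 31 z mm p50,p90 [41.4 42.9]
-0.131 -0.072 29 z mm p50,p90 [41.2 42.6]
-0.131 -0.067 35 z mm p50,p90 [41.8 42.9]
-0.131 -0.062 35 z mm p50,p90 [41.2 42.7]
-0.131 -0.057 30 z mm p50,p90 [42.2 43.3]
-0.131 -0.04 12 z mm p50,p90 [36.1 36.9]
-0.131 0 17 z mm p50,p90 [36.  36.7]
-0.131 0.04 16 z mm p50,p90 [36.1 37.3]
-0.05 -0.082 45 z mm p50,p90 [42.  42.9]
-0.05 -0.077 83 z mm p50,p90 [42.5 43.4]
-0.05 -0.072 89 z mm p50,p90 [42.5 43.4]
-0.05 -0.067 67 z mm p50,p90 [42.6 43.5]
-0.05 -0.062 92 z mm p50,p90 [42.8 43.8]
-0.05 -0.057 77 z mm p50,p90 [42.4 43.1]
-0.05 -0.04 91 z mm p50,p90 [36.  37.3]
-0.05 0 94 z mm p50,p90 [36.7 46. ]
-0.05 0.04 67 z mm p50,p90 [36.3 40.3]
-0.02 -0.082 53 z mm p50,p90 [41.9 42.8]
-0.02 -0.077 74 z mm p50,p90 [42.2 43. ]
-0.02 -0.072 65 z mm p50,p90 [42.2 43. ]
-0.02 -0.067 79 z mm p50,p90 [42.4 43.2]
-0.02 -0.062 85 z mm p50,p90 [42.5 43.5]
-0.02 -0.057 66 z mm p50,p90 [42.5 43.2]
-0.02 -0.04 110 z mm p50,p90 [51.9 52.8]
-0.02 0 79 z mm p50,p90 [46.1 47.1]
-0.02 0.04 71 z mm p50,p90 [36.3 37. ]
```

View pics/wrist8c.png

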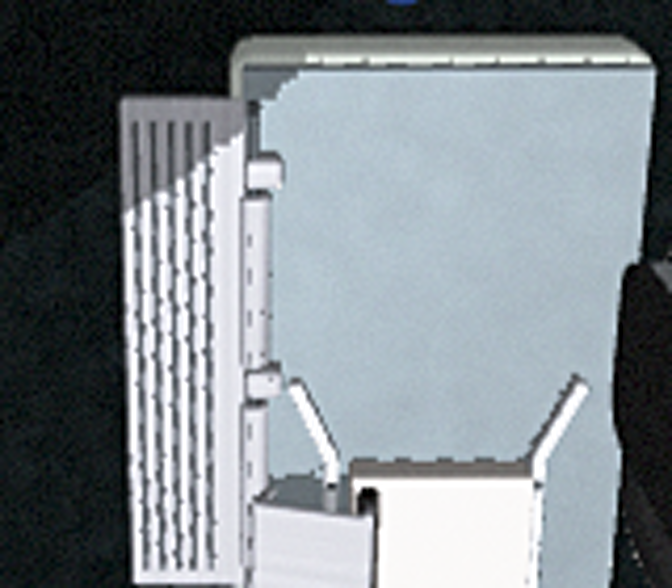

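```bash
python3 - <<'E'
from h import *
p=cv2.imread("pics/wrist7.png");a=cv2.resize(p[230:350,260:380],None,fx=4,fy=4,interpolation=cv2.INTER_CUBIC)
q,d=grab_frame("top");b=cv2.resize(q[195:275,275:345,::-1],None,fx=4,fy=6,interpolation=cv2.INTER_CUBIC)
cv2.imwrite("pics/chk.png",np.hstack([a,b]))
E
```

```text
(no output)
```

View pics/chk.png

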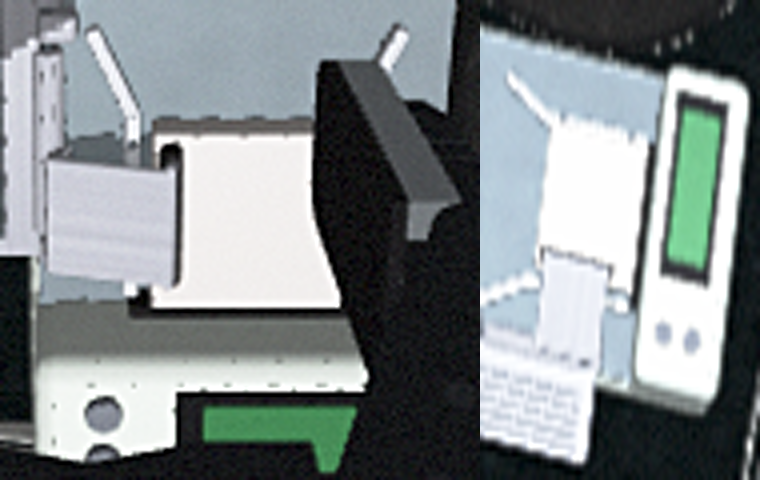

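```bash
python3 - <<'E'
from h import *
s=ctrl.read_state();print(s["t"],np.abs(s["qvel"]).max(),s["force"])
print(ctrl.sign_off())
E
```

```text
9.425 0.004855335673180396 [-0.40671369 -0.09896078 -0.67771041]
the job is handed in; nothing more can be done
None
```

The white tile is loaded, and I handed the job in at 9.4 s; no verdict was reported.

**What I did:** One finger held the thumb plate down with about 8 to 13 N. The other pushed the tile along the deck until it stopped moving and the push force rose to 14 N, meaning it was at the end stop. I then backed off about 4 mm or more, let the clip go and moved the arm clear.

**Last checks:**
- **Tile:** the pictures show it lying flat and square against the rubber stop, under the jaw. It sits about 1.4 mm to the +y side, measured during the push (4 mm allowed).
- **Clip:** I put it at about 0.36 rad open partway through the push, and about 0.21 rad resting on the tile after release. Both are estimates from plate heights in the depth images. I could not measure the clamping force on the tile.
- **Bystanders:** the vial, tweezers and beaker look unmoved in the pictures, though I did not measure them.
- **Robot:** the arm was clear of everything and at rest.

**Disagreement:** my two camera fits of the reader's position differed by about 2 mm, and by that frame the tile would be about 0.7 mm short of home. I relied on the rise in push force and the pictures instead.

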